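# Clear the soldering station into the parts trays

### The job

Clear the soldering station: swing the board holder's spring finger fully up before taking the finished transformer board out from under it, then lay the board flat, transformer up, in the tray that already holds a board like it. Sort the loose parts the same way, each into the tray that already holds its kind: both capacitors standing upright, and the heat sink with its fins up. Everything goes in the tray's empty front bay, set down gently on the bay's floor, not dropped.

Things in the scene. Friction and masses are not known exactly. Their poses are not given: they have to be found in the camera images.
- cap_a_center (a point): Centre of a loose capacitor: an upright black can with a flat aluminium top with two small screw terminals, 35 mm in diameter and 55 mm high without the terminals (4 mm more), 70 g; the point is on its axis 27.5 mm above its foot. Its z axis points up along the can.
- cap_b_center (a point): Centre of the second loose capacitor, identical to the first and interchangeable with it.
- sink_center (a point): Centre of the loose heat sink: bare aluminium, 50 mm long (its x) by 32 mm wide (its y) by 32 mm high, flat base down and fins up (its z points up); the fins run along its length, so it is gripped across the 32 mm. About 75 g. The point is 16 mm above its underside.
- board_center (a point): Centre of the grey transformer (30 mm in x, 34 in y, 28 high; grip across the 30) on the loose green board, 60 mm (x) by 80 (y), 3 thick, 130 g. The point is 17 mm above the board's underside and 14 mm to -y of the board's middle. Its other parts are at most 8 mm high. It starts in the holder, axes alike, underside 24 mm above the table, under the finger; with the finger up it lifts straight out.
- holder: Fixed board holder, a steel base 96 mm (its x) by 170 (its y); origin at the centre of its underside. Hinge axis of the finger: along x, at y = +65 mm, 43 mm up; the finger points to -y and presses on the board, whose middle is at y = -20 mm. The board lies on two ledges between end lips and corner pins that reach 7 mm above its underside, with 2 mm play.
- finger (a joint): Angle of the holder's spring finger: 0 when it lies on the board, growing as its free end swings up and over towards the holder's +y; fully up at its stop at 1.9 rad. An over-centre spring (about 2 N at the tip) pulls it shut below about 0.9 rad; above that it swings on to the stop by itself and stays there.
- finger_knob (a point): Centre of the black knob on top of the finger's free end: a round bar 16 mm long (along the holder's x), 16 mm in diameter; pinch it across its flat ends, along the holder's x. The finger below it is 12 mm wide. Shut, it is 62 mm above the table, 35 mm above the board, 54 mm to -y of the hinge and 19 mm above it; it moves on an arc about the hinge and can turn between the fingertips.
- tray_cap: Fixed grey tray for capacitors, 156 mm (its x) by 110 (its y) by 22 high, walls and floor 3 mm thick; origin at the centre of its underside. A divider as high as the walls, 11 mm to +x of the origin, parts the rear bay, with two capacitors 55 mm high, from the empty front bay on the robot's side: inside x = -75 to +9 mm, y = -52 to +52, middle at x = -33 mm.
- tray_sink: Tray of the same build and axes with two heat sinks in its rear bay.
- tray_board: Tray of the same build and axes with one transformer board in its rear bay; its front bay takes a board with the 80 mm side along the tray's y, either way round.

How it is judged (in metres and radians):
On the way:
1. the finger is swung up (joint beyond 1.5) while the board still lies in the holder (value of joint finger above 1.5 rad and distance of board_center from where it was at the start of the episode below 0.012 m), for 0.2 s.
At the end, for the whole second after the job is handed in: On the floor of the front bay of the tray of their kind: both capacitors upright and heat sink fins up (within 0.15 rad), board flat, transformer up (0.1 rad); each centre in the bay, within 4 mm of resting height, released and at rest (x of cap_a_center in the frame of tray_cap between -0.062 and -0.004 m and y of cap_a_center in the frame of tray_cap between -0.04 and 0.04 m and z of cap_a_center in the frame of tray_cap between 0.0265 and 0.0345 m and angle between each of cap_a_center, cap_b_center, sink_center's own z axis and vertical below 0.15 rad and linear speed of each of cap_a, cap_b, sink, board below 0.02 m/s and x of cap_b_center in the frame of tray_cap between -0.062 and -0.004 m and y of cap_b_center in the frame of tray_cap between -0.04 and 0.04 m and z of cap_b_center in the frame of tray_cap between 0.0265 and 0.0345 m and x of sink_center in the frame of tray_sink between -0.063 and -0.003 m and y of sink_center in the frame of tray_sink between -0.04 and 0.04 m and z of sink_center in the frame of tray_sink between 0.015 and 0.023 m and x of board_center in the frame of tray_board between -0.065 and 0 m and y of board_center in the frame of tray_board between -0.038 and 0.038 m and z of board_center in the frame of tray_board between 0.016 and 0.024 m and angle between board_center's own z axis and vertical below 0.1 rad); the robot touches nothing.
It fails at once if the first capacitor is dropped or thrown (it moves faster than 0.7 m/s with its centre less than 60 mm above the table) (linear speed of cap_a above 0.7 m/s and height (world z) of cap_a_center below 0.06 m).
It fails at once if the second capacitor is dropped or thrown (it moves faster than 0.7 m/s with its centre less than 60 mm above the table) (linear speed of cap_b above 0.7 m/s and height (world z) of cap_b_center below 0.06 m).
It fails at once if the heat sink is dropped or thrown (it moves faster than 0.7 m/s with its centre less than 60 mm above the table) (linear speed of sink above 0.7 m/s and height (world z) of sink_center below 0.06 m).
It fails at once if the board is dropped or thrown (it moves faster than 0.7 m/s with its centre less than 60 mm above the table) (linear speed of board above 0.7 m/s and height (world z) of board_center below 0.06 m).
It also fails if it takes over 109 s, if anything falls off the work surface, if the arm or the gripper's body presses on something with over 40 N, if the wrist force passes 120 N, or if a joint passes its speed limit or range.

### The arm

A 6-joint arm with a two-finger parallel gripper is mounted at the origin on the work surface. World frame = base frame: x ahead of the robot, y to its left, z up, the work surface at z = 0. Lengths are in mm, angles in rad, forces in N, time in s.
With the tool pointing down it reaches from about 275 to 775 mm from the base axis. Payload 14.6 kg.
Tool frame: the origin (TCP) lies on the centre line of the jaws, within the pads' length; the fingertips stand 11 mm ahead of it and the grasp point (between the pads) lies 8 mm behind it; z points along the fingers, y is the line along which they close (so a half turn about z gives the same grasp; the last joint's range is limited). The gripper opens to 85 mm and grips with 20 to 120 N. Pads are 22 mm wide; open, the fingers measure 114 mm over their backs; the gripper's body (76 mm by 85 mm) begins 54 mm behind the grasp point. The pads swing forward as they close: fully open they stand 13 mm farther back than shut.
Start: joints at [-1.482, 0.263, -0.048, 1.259, 0, 1.415], TCP at [126.724, -509.479, 242.278] pointing down, gripper open.
Joint ranges: [-2.65, 2.65], [-0.89, 1.7], [-1.18, 1.37], [-2.13, 2.11], [-1.35, 1.29], [-3.14, 3.14]. Speed limits (rad/s): [1.89, 1.89, 2.57, 2.79, 3.14, 3.14].

### API

Orientations are given as a rotation vector (axis times angle).
In Python, from rig import * gives the robot as it stands.
- The arm moves only by the shell command python3 -m pendant 'ROWS' [OPENING] [FORCE]. ROWS is JSON, a list of rows, each a list of 4 numbers: the shift along the tool's x, y, z in mm, then the turn about the tool's z in rad. A call has 1 to 12 rows; each row is the pose to reach, as a shift and turn from the pose commanded when the call began, along the tool's axes at that moment; what a row does not reach only later rows make up. A row lasts 1/12 s, in which the tool goes at most 41.7 mm and 7.16 degrees, less where a joint would pass 70% of its speed; a pose out of reach is approached as far as the arm can. A call with a gripper value outside its range is refused whole. OPENING is the closure, from -1 (fully open) to 1 (shut), so that 0 is half open, set as the call begins (- or left out, the last holds). The fingers move at their own pace and stop on an object; FORCE is the grip in N (left out, the last holds). Time passes only in rows, so rows that repeat a pose let the fingers close. It gives the time, the measured TCP pose, the force, the opening and the grip force at its end, in the units of the state.
- get_state(): the state, without advancing time (a new reading comes with each control period).
- get_image(name): name is "scene" or "top" or "wrist"; returns a dict with "frame" (400x640x3 uint8, red, green, blue), "mtx" (3x3 intrinsics, pixels), "extrinsics" (4x4, takes a point from camera to world coordinates); the wrist camera has in their place "mount" (4x4, takes a point from camera to tool coordinates, whose origin is the TCP and whose axes are the flange's). Camera axes: x right, y down, z forward; pixel columns grow to the right and rows downward; lengths in mm; the calibration is good to about 2 mm. A picture is of the moment at which its call begins: read the wrist's pose just before it. There is no depth.
- sign_off(): hands the job in; it is judged then, once.
Trained networks look in the newest picture that a camera, given by its name, has taken for a name from the list of things; names that differ only in an ending like _2 or _b are one class to them, and where a whole thing is asked for, a point or a joint stands for the part that bears it (a point fixed in the world has none). Each returns a list of dicts, best first, with "score" (0 to 1); they miss things now and then, are a little off and sometimes report something else, mostly with a low value. They report only what shows in the picture. A call takes as long as a camera call.
- find_in(name, camera): "extent" ([left, top, width, height] in pixels, round what is visible of it).
- place_of(name, camera): "location" ([row, column] in pixels: a listed point, or the origin of a listed thing).
The state is a dict: "clock": time; "qpos": joint angles; "joint_vel": joint speeds; "joint_efforts": joint torques, N m; "eef_pos": TCP position; "orientation": TCP orientation; "ft_force": force on the tool from outside, world axes, zero at the start; "moment": the same for the moment, N m; "gripper_width": finger opening in mm; "grasp_force": force on a finger pad.
Only numpy, scipy, OpenCV 4.12 (cv2) and the standard library are available. Lean on these libraries where they do the work, as an engineer would, in place of code of your own. Each camera call takes 0.05 s, during which the arm holds its last target. There are 200 camera calls.

## Working session

There is one attempt and no reset: what is moved stays moved. The work goes in short steps, Python scripts to look and compute and a shell command to move; the robot and the scene stay as the last step left them, time stands still between calls to the robot, and variables do not carry over. Pictures are saved under pics/ and viewed, at most 14 in all, crops included, and the job is handed in when it is done.

```bash
mkdir -p pics; ls; cat > h.py <<'E'
from rig import *
import numpy as np, cv2
from scipy.spatial.transform import Rotation as R
def cam(name):
    s=get_state(); im=get_image(name)
    K=np.array(im["mtx"])
    if "extrinsics" in im: T=np.array(im["extrinsics"])
    else:
        W=np.eye(4); W[:3,:3]=R.from_rotvec(s["orientation"]).as_matrix(); W[:3,3]=s["eef_pos"]
        T=W@np.array(im["mount"])
    return im["frame"],K,T
def ray(K,T,row,col,z):
    d=T[:3,:3]@np.linalg.solve(K,[col,row,1.]); o=T[:3,3]
    return (o+d*(z-o[2])/d[2])
def proj(K,T,p):
    q=T[:3,:3].T@(np.array(p)-T[:3,3]); q=K@q; return q[:2]/q[2]
def totool(p):
    s=get_state(); return R.from_rotvec(s["orientation"]).inv().apply(np.array(p)-np.array(s["eef_pos"]))
E
python3 - <<'E'
from h import *
s=get_state(); print(s["eef_pos"],R.from_rotvec(s["orientation"]).as_matrix().round(3).tolist(),s["gripper_width"],s["clock"])
zs=dict(cap_a_center=27.5,sink_center=16,board_center=41,finger_knob=62,holder=0,tray_cap=0,tray_sink=0,tray_board=0)
for c in ["top","scene"]:
    f,K,T=cam(c); cv2.imwrite(f"pics/{c}0.png",f[:,:,::-1]); print(c,T[:3,3].round(0))
    for n,z in zs.items():
        for r in place_of(n,c)[:4]: print(n,round(r["score"],2),np.round(r["location"]),ray(K,T,*r["location"],z).round(0)[:2])
E
```

```text
pics
[ 126.6985584  -509.20160105  241.81841284] [[0.97, 0.241, -0.0], [0.241, -0.97, 0.001], [0.0, -0.001, -1.0]] 85.03556754448606 0.0
top [479. -24. 839.]
cap_a_center 0.83 [252. 178.] [436. 277.]
sink_center 0.73 [274. 476.] [ 395. -322.]
board_center 0.7 [252. 394.] [ 440. -153.]
finger_knob 0.85 [253. 369.] [ 438. -102.]
holder 0.78 [248. 375.] [ 446. -120.]
tray_cap 0.96 [165. 456.] [ 620. -291.]
tray_sink 0.64 [164. 187.] [620. 275.]
tray_board 0.7 [129. 324.] [696. -13.]
scene [1044.  -62.  952.]
cap_a_center 0.47 [178. 421.] [446. 280.]
sink_center 0.68 [176. 208.] [ 388. -319.]
sink_center 0.39 [179. 286.] [ 414. -100.]
board_center 0.69 [183. 266.] [ 440. -153.]
finger_knob 0.56 [177. 284.] [ 439. -103.]
holder 0.69 [193. 282.] [ 451. -112.]
tray_cap 0.36 [176. 368.] [411. 138.]
tray_sink 0.82 [238. 433.] [622. 281.]
tray_board 0.64 [194. 283.] [ 453. -111.]
tray_board 0.58 [275. 322.] [699. -20.]
```

View pics/top0.png

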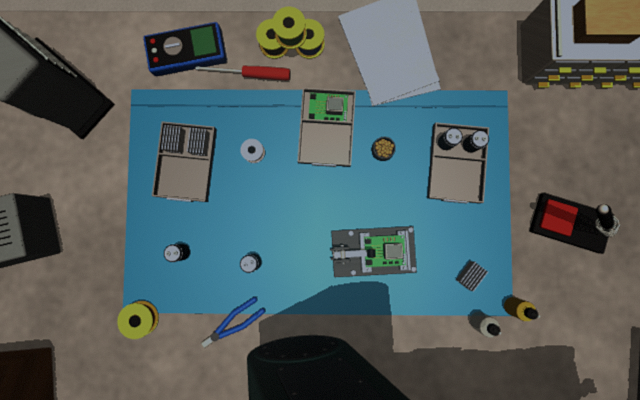

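View pics/scene0.png

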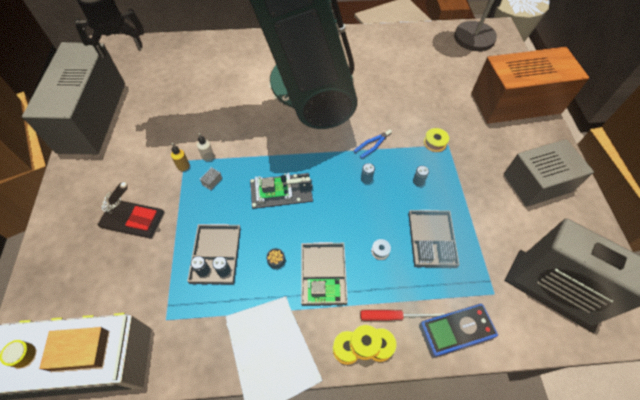

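The top view is aligned with world +x up and +y left. It shows the sink tray at left, px (184,160), the board tray in the middle, (326,128), and the capacitor tray at right, (460,163). The caps are at (177,253) and (250,262), the sink is at (472,275), and the holder is at about (374,252) with its hinge towards +y. The scene view shows the same layout. I'll move over the holder for a close look.

```bash
python3 -m pendant '[[400,-310,0,-1.38],[400,-310,0,-1.38],[400,-310,0,-1.38],[400,-310,0,-1.38],[400,-310,0,-1.38],[400,-310,0,-1.38],[400,-310,0,-1.38],[400,-310,0,-1.38],[400,-310,0,-1.38],[400,-310,0,-1.38],[400,-310,0,-1.38],[400,-310,0,-1.38]]' 0.2 40
python3 - <<'E'
from h import *
s=get_state(); print(s["eef_pos"],R.from_rotvec(s["orientation"]).as_matrix().round(3).tolist(),s["gripper_width"],s["qpos"])
f,K,T=cam("wrist"); cv2.imwrite("pics/w1.png",f[:,:,::-1]); print(K.round(0).tolist(),T.round(2).tolist())
zs=dict(board_center=41,finger_knob=62,holder=0)
for n,z in zs.items():
  for r in place_of(n,"wrist")[:3]: print(n,round(r["score"],2),np.round(r["location"]),ray(K,T,*r["location"],z).round(0)[:2])
f,K,T=cam("top"); cv2.imwrite("pics/t1.png",cv2.resize(f[80:300,110:530,::-1],(800,419),interpolation=cv2.INTER_CUBIC))
E
```

```text
clock: 1.9
eef_pos: [437.2, -114.8, 242.6]
orientation: [2.152, 2.288, 0.0]
ft_force: [1.5, -1.9, 0.4]
gripper_width: 34.4
grasp_force: 0.0
[ 437.20724693 -114.84958707  242.55025133] [[-0.061, 0.998, 0.001], [0.998, 0.061, -0.0], [-0.0, 0.001, -1.0]] 34.44604037298764 [-4.37453686e-01  1.37563529e-01 -2.12747272e-01  1.21975136e+00
 -6.77342208e-05  1.07201626e+00]
[[304.0, 0.0, 320.0], [0.0, 304.0, 196.0], [0.0, 0.0, 1.0]] [[1.0, 0.06, 0.02, 432.98], [0.06, -0.96, -0.28, -45.07], [0.0, 0.28, -0.96, 374.79], [0.0, 0.0, 0.0, 1.0]]
board_center 0.68 [203. 321.] [ 440. -151.]
finger_knob 0.75 [168. 326.] [ 443. -105.]
holder 0.6 [168. 319.] [ 437. -118.]
```

View pics/w1.png

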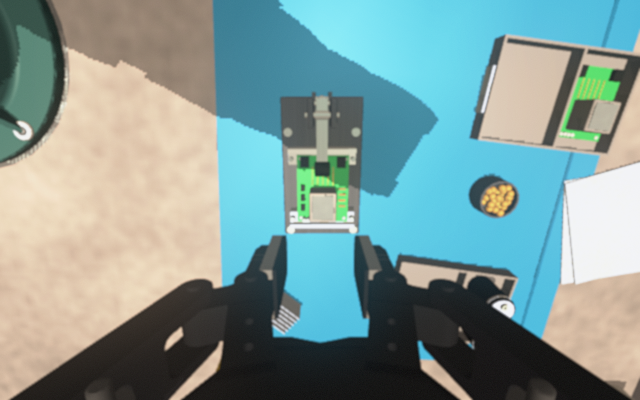

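The wrist view shows the holder upright at cols 281–363, so its yaw matches the tool's. The knob is at px (322,169) and the transformer at (321,205). Next I'll descend closer over the knob.

```bash
python3 -m pendant '[[10,2,40,0],[10,2,80,0],[10,2,110,0],[10,2,130,0],[10,2,130,0],[10,2,130,0]]'
python3 - <<'E'
from h import *
s=get_state(); print(s["eef_pos"],s["gripper_width"])
f,K,T=cam("wrist"); cv2.imwrite("pics/w2.png",f[:,:,::-1])
zs=dict(board_center=41,finger_knob=62)
for n,z in zs.items():
  for r in place_of(n,"wrist")[:3]: print(n,round(r["score"],2),np.round(r["location"]),ray(K,T,*r["location"],z).round(1)[:2])
E
```

```text
clock: 2.65
eef_pos: [437.0, -107.7, 112.4]
orientation: [-2.164, -2.276, 0.001]
ft_force: [0.3, -0.9, 0.5]
gripper_width: 34.0
grasp_force: 0.0
[ 436.96950036 -107.72207468  112.42314694] 33.994483815154894
board_center 0.95 [265. 322.] [ 440.3 -150.8]
finger_knob 0.75 [218. 325.] [ 439.8 -105.1]
finger_knob 0.56 [204. 322.] [437.5 -95.9]
```

View pics/w2.png

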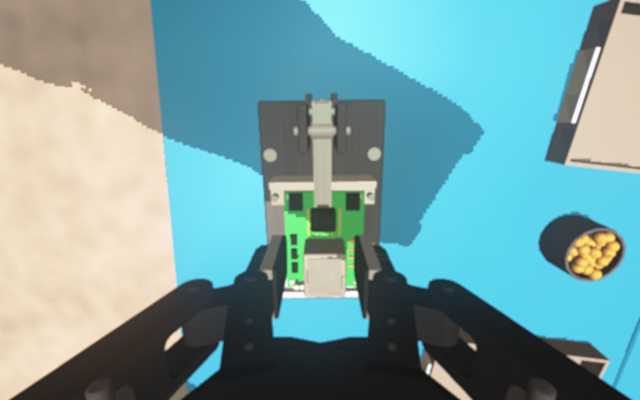

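View pics/t1.png

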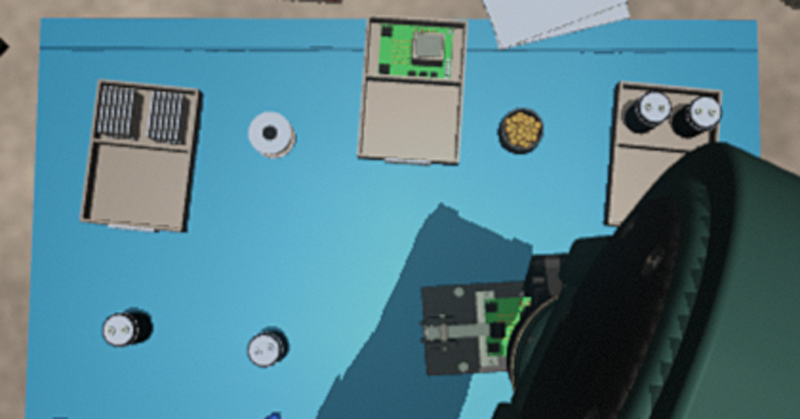

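The knob is at about px (323,218), which gives (439,-105), and the transformer is at (324,272). I'll descend and pinch the knob.

```bash
python3 -m pendant '[[2,2,20,0],[2,2,40,0],[2,2,52,0],[2,2,58,0],[2,2,58,0],[2,2,58,0]]'
python3 -m pendant '[[0,0,0,0],[0,0,0,0],[0,0,0,0],[0,0,0,0],[0,0,0,0],[0,0,0,0]]' 1 40
```

```text
clock: 3.3
eef_pos: [440.2, -105.0, 55.2]
orientation: [2.161, 2.279, 0.001]
ft_force: [-0.8, 0.3, -0.2]
gripper_width: 34.2
grasp_force: 0.0
clock: 3.8
eef_pos: [438.8, -105.1, 55.3]
orientation: [2.162, 2.279, -0.003]
ft_force: [-10.8, -4.1, 15.5]
gripper_width: 15.1
grasp_force: 38.8
```

```bash
python3 -m pendant '[[4,0,-9,0],[10,0,-17,0],[17,0,-24,0],[25,0,-30,0],[34,0,-34,0],[43,0,-37,0],[53,0,-38,0],[63,0,-37,0],[66,0,-37,0],[66,0,-37,0]]'
python3 - <<'E'
from h import *
f,K,T=cam("wrist"); cv2.imwrite("pics/w3.png",f[:,:,::-1])
E
```

```text
clock: 4.63
eef_pos: [434.5, -38.3, 91.6]
orientation: [-2.16, -2.279, 0.004]
ft_force: [-11.1, -2.3, 4.4]
gripper_width: 15.3
grasp_force: 39.6
```

View pics/w3.png

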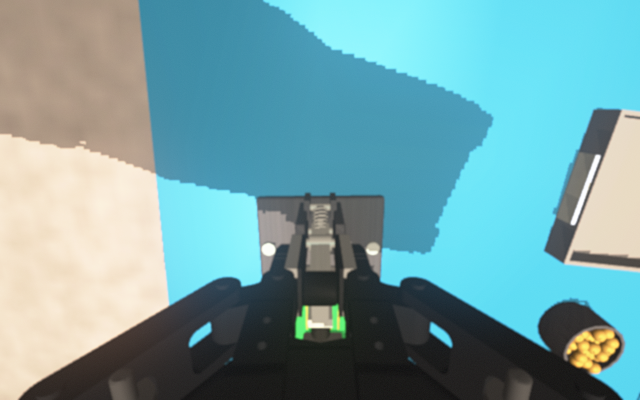

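The knob is held with the finger standing upright above the hinge, px (320,240). I'll open, rise, and look at the finger and board from above the board.

```bash
python3 -m pendant '[[0,0,0,0],[0,0,0,0],[0,0,0,0],[0,0,-30,0],[0,0,-60,0],[0,0,-60,0]]' -0.1
python3 -m pendant '[[-40,2,0,0],[-80,2,0,0],[-110,2,0,0],[-110,2,0,0],[-110,2,0,0]]'
python3 - <<'E'
from h import *
f,K,T=cam("wrist"); cv2.imwrite("pics/w4.png",f[:,:,::-1])
for r in place_of("board_center","wrist")[:3]: print(round(r["score"],2),np.round(r["location"]),ray(K,T,*r["location"],41).round(1)[:2])
E
```

```text
clock: 5.18
eef_pos: [438.3, -39.3, 155.8]
orientation: [2.158, 2.276, 0.005]
ft_force: [1.3, 0.0, 0.5]
gripper_width: 47.2
grasp_force: 0.0
clock: 5.6
eef_pos: [444.1, -149.8, 151.2]
orientation: [2.165, 2.276, 0.0]
ft_force: [0.5, 0.0, 0.9]
gripper_width: 47.4
grasp_force: 0.0
0.84 [196. 314.] [ 439.  -150.2]
```

View pics/w4.png

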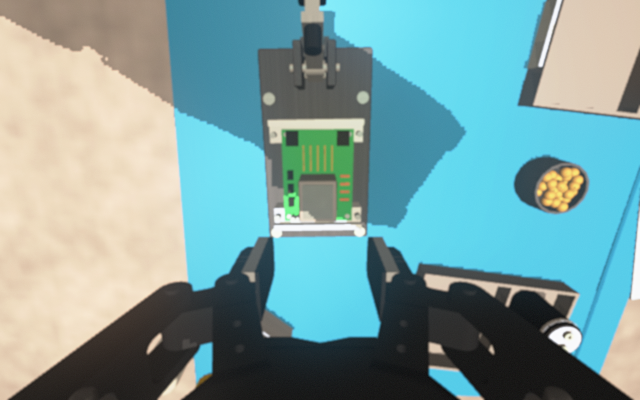

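The finger is past vertical at its stop, px (315,20), and the board still lies in the holder with the transformer at (318,199). I'll grip the transformer.

```bash
python3 -m pendant '[[0,-4,40,0],[0,-4,70,0],[0,-4,90,0],[0,-4,100,0],[0,-4,105,0],[0,-4,105,0],[0,-4,105,0]]'
python3 -m pendant '[[0,0,0,0],[0,0,0,0],[0,0,0,0],[0,0,0,0],[0,0,0,0]]' 1 50
```

```text
clock: 6.28
eef_pos: [440.3, -148.3, 46.8]
orientation: [2.16, 2.28, 0.0]
ft_force: [-0.3, -0.8, 0.4]
gripper_width: 47.0
grasp_force: 0.0
clock: 6.7
eef_pos: [440.6, -148.8, 47.4]
orientation: [2.161, 2.278, 0.001]
ft_force: [0.4, 1.8, 9.3]
gripper_width: 28.8
grasp_force: 49.7
```

```bash
python3 -m pendant '[[0,0,-6,0],[0,0,-15,0],[0,0,-40,0],[0,0,-80,0],[0,0,-100,0],[0,0,-100,0]]'
python3 - <<'E'
from h import *
f,K,T=cam("top")
tr=dict(board=[(370,17),(467,20),(459,164),(358,159)],sink=[(97,80),(201,90),(186,231),(80,220)],cap=[(617,82),(721,90),(None,),(606,222)])
for n,c in tr.items():
    P=[ray(K,T,p[1]/1.905+80,p[0]/1.905+110,22)[:2] if len(p)>1 else ray(K,T,202,485,22)[:2] for p in c]
    P=np.array(P); o=P.mean(0); ax=(P[0]+P[1]-P[2]-P[3]); yv=P[0]+P[3]-P[1]-P[2]
    a=np.arctan2(ax[1],ax[0]); b=np.arctan2(-yv[0],yv[1]); u=(a+b)/2
    bay=o-33*np.array([np.cos(u),np.sin(u)])
    print(n,o.round(1),"L",np.linalg.norm(ax)/2,np.linalg.norm(yv)/2,"yaw",round(a,3),round(b,3),"bay",bay.round(1))
for p in [(177,253),(250,262),(472,275)]: print(p,ray(K,T,p[1],p[0],59 if p[0]<300 else 32).round(0))
for n in ["tray_cap","tray_sink","tray_board"]:
  for r in place_of(n,"top")[:2]: print(n,round(r["score"],2),ray(K,T,*r["location"],0).round(1)[:2])
s=get_state();print(s["eef_pos"],s["gripper_width"],s["grasp_force"])
E
```

```text
clock: 7.2
eef_pos: [441.8, -149.6, 150.9]
orientation: [2.157, 2.275, 0.003]
ft_force: [-0.2, 0.3, -0.9]
gripper_width: 28.9
grasp_force: 50.1
board [693.9 -19.8] L 157.316558359188 107.1218823432763 yaw -0.063 -0.037 bay [661.  -18.2]
sink [621.3 273.6] L 153.51630509140242 114.39905001454738 yaw -0.083 -0.095 bay [588.4 276.5]
cap [ 622.6 -289.4] L 153.29204127246075 113.73495462207117 yaw -0.077 -0.083 bay [ 589.7 -286.8]
(177, 253) [436. 268.  59.]
(250, 262) [420. 127.  59.]
(472, 275) [ 395. -309.   32.]
tray_cap 0.61 [ 622.4 -294.9]
tray_sink 0.56 [616.8 274.6]
tray_board 0.81 [691.4 -18.1]
[ 439.52352318 -148.46559092  145.64470869] 29.027324830317927 50.05554914474487
```

```bash
python3 -m pendant '[[16,34,0,0.02],[32,69,0,0.04],[48,104,0,0.06],[64,138,0,0.08],[80,173,0,0.1],[95,205,0,0.11],[105,227,0,0.11],[105,227,0,0.11],[105,227,0,0.11],[105,227,0,0.11]]'
python3 - <<'E'
from h import *
s=get_state();print(s["eef_pos"],s["gripper_width"],s["grasp_force"])
f,K,T=cam("wrist"); cv2.imwrite("pics/w5.png",f[:,:,::-1])
for n in ["tray_board"]:
  for r in place_of(n,"wrist")[:2]: print(n,round(r["score"],2),ray(K,T,*r["location"],0).round(1)[:2])
u=-.05;o=np.array([693,-19]);Rm=np.array([[np.cos(u),-np.sin(u)],[np.sin(u),np.cos(u)]])
for p in [(-75,52),(-75,-52),(9,52),(9,-52)]: print(p,proj(K,T,[*(o+Rm@p),22]).round(0),proj(K,T,[*(o+Rm@p),3]).round(0))
E
```

```text
clock: 8.23
eef_pos: [660.2, -31.9, 145.1]
orientation: [-2.282, -2.156, 0.002]
ft_force: [0.7, -1.1, -1.3]
gripper_width: 28.7
grasp_force: 50.2
[660.20233042 -31.8967101  145.05360449] 28.73040514572674 50.22595703601837
(-75, 52) [267. 113.] [271. 112.]
(-75, -52) [273. 232.] [276. 224.]
(9, 52) [370. 112.] [367. 111.]
(9, -52) [366. 231.] [363. 223.]
```

View pics/w5.png

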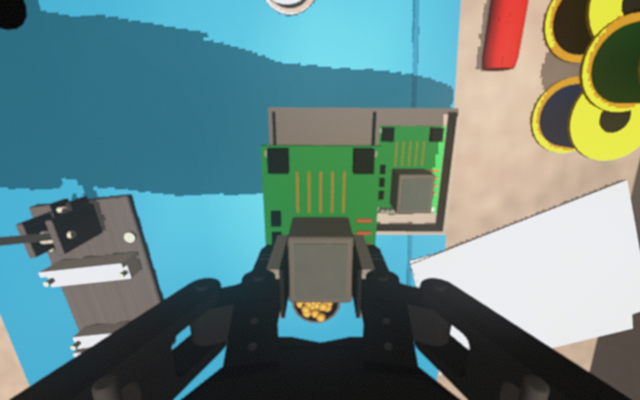

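The board hangs over the bay. The bay's left wall is at col 271 and the divider at col 376, so the bay sits about 4 mm further in +x than predicted. I'll correct for that and lower.

```bash
python3 -m pendant '[[3,3,35,0],[3,3,70,0],[3,3,95,0],[3,3,108,0],[3,3,113,0],[3,3,116,0],[3,3,116,0],[3,3,116,0]]'
python3 -m pendant '[[0,0,1,0],[0,0,1,0],[0,0,2,0],[0,0,2,0]]'
```

```text
clock: 9.0
eef_pos: [664.7, -29.3, 31.5]
orientation: [2.283, 2.156, 0.002]
ft_force: [-0.3, -1.2, -1.1]
gripper_width: 28.8
grasp_force: 50.3
clock: 9.33
eef_pos: [664.4, -29.0, 28.5]
orientation: [2.284, 2.157, 0.0]
ft_force: [0.1, -0.4, -1.2]
gripper_width: 28.6
grasp_force: 50.3
```

```bash
python3 -m pendant '[[0,0,1,0],[0,0,1,0],[0,0,1,0]]'
python3 -m pendant '[[0,0,1,0],[0,0,1,0],[0,0,1,0]]'
python3 -m pendant '[[0,0,1,0],[0,0,1,0],[0,0,1,0]]'
```

```text
clock: 9.58
eef_pos: [664.2, -29.0, 27.2]
orientation: [-2.284, -2.157, 0.0]
ft_force: [0.3, -0.2, -0.6]
gripper_width: 28.9
grasp_force: 50.3
clock: 9.83
eef_pos: [664.4, -29.0, 26.4]
orientation: [2.284, 2.157, 0.0]
ft_force: [-1.1, 0.6, 1.8]
gripper_width: 28.8
grasp_force: 50.7
clock: 10.08
eef_pos: [664.4, -29.0, 26.4]
orientation: [2.283, 2.157, 0.001]
ft_force: [-6.0, 0.7, 14.7]
gripper_width: 28.8
grasp_force: 52.3
```

```bash
python3 -m pendant '[[0,0,0,0],[0,0,0,0],[0,0,0,0],[0,0,-10,0],[0,0,-40,0],[0,0,-80,0],[0,0,-120,0],[0,0,-125,0],[0,0,-125,0]]' 0
python3 -m pendant '[[-302,-256,0,0],[-302,-256,0,0],[-302,-256,0,0],[-302,-256,0,0],[-302,-256,0,0],[-302,-256,0,0],[-302,-256,0,0],[-302,-256,0,0],[-302,-256,0,0],[-302,-256,0,0],[-302,-256,0,0],[-302,-256,0,0]]' -0.2
python3 - <<'E'
from h import *
s=get_state();print(s["eef_pos"],s["gripper_width"],R.from_rotvec(s["orientation"]).as_matrix().round(3).tolist())
f,K,T=cam("wrist"); cv2.imwrite("pics/w6.png",f[:,:,::-1]); np.savez("w6.npz",K=K,T=T)
for r in place_of("sink_center","wrist")[:3]: print(round(r["score"],2),np.round(r["location"]),ray(K,T,*r["location"],16).round(1)[:2])
E
```

```text
clock: 10.83
eef_pos: [665.7, -29.2, 153.9]
orientation: [2.281, 2.154, 0.005]
ft_force: [0.9, 0.7, -1.0]
gripper_width: 42.6
grasp_force: 0.0
clock: 11.83
eef_pos: [390.5, -316.2, 149.5]
orientation: [-2.285, -2.153, -0.0]
ft_force: [1.0, 0.2, 0.5]
gripper_width: 51.2
grasp_force: 0.0
[ 390.49048754 -316.22705421  149.5201721 ] 51.154740206170075 [[0.059, 0.998, -0.001], [0.998, -0.059, 0.001], [0.001, -0.001, -1.0]]
```

View pics/w6.png

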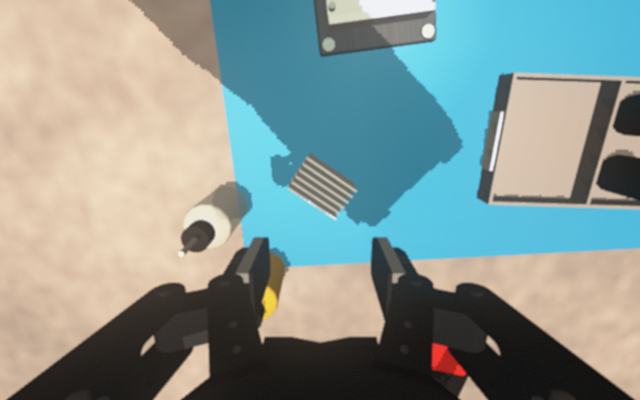

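The sink's top corners are at px (309,153), (357,190), (336,219) and (288,185). The bottles are nearby at (205,225) and (272,280). I'll compute the pose and the clearance.

```bash
python3 - <<'E'
from h import *
d=np.load("w6.npz");K,T=d["K"],d["T"]
P=np.array([ray(K,T,r,c,32) for c,r in [(309,153),(357,190),(336,219),(288,185)]])[:,:2]
o=P.mean(0); L=P[1]+P[2]-P[0]-P[3]; W=P[3]+P[2]-P[0]-P[1]
print(o.round(1),np.linalg.norm(L)/2,np.linalg.norm(W)/2,np.degrees(np.arctan2(L[1],L[0])),np.degrees(np.arctan2(W[1],W[0])))
for n,(c,r) in dict(white=(240,190),yel=(280,258)).items(): print(n,ray(K,T,r,c,0).round(0))
print(get_state()["qpos"].round(2) if hasattr(get_state()["qpos"],'round') else get_state()["qpos"], totool([*o,32]).round(1))
E
```

```text
[ 393.1 -311.2] 51.28178608355102 32.0649260537489 -40.709462620588226 -127.10614219296069
white [ 313. -317.    0.]
yel [ 345. -392.    0.]
[-0.84  0.27 -0.29  1.    0.    0.79] [  4.1   1.3 117.7]
```

```bash
python3 -m pendant '[[4,2,0,-0.12],[4,2,0,-0.24],[4,2,10,-0.36],[4,2,20,-0.48],[4,2,30,-0.6],[4,2,40,-0.72],[4,2,60,-0.84],[4,2,80,-0.96],[4,2,100,-0.96],[4,2,120,-0.96],[4,2,133,-0.96],[4,2,133,-0.96]]'
python3 -m pendant '[[0,0,0,0],[0,0,0,0],[0,0,0,0],[0,0,0,0],[0,0,0,0]]' 1 50
```

```text
clock: 12.93
eef_pos: [393.4, -309.9, 14.9]
orientation: [-1.026, -2.966, -0.003]
ft_force: [-0.5, -0.5, -0.5]
gripper_width: 51.3
grasp_force: 0.0
clock: 13.35
eef_pos: [394.1, -312.3, 17.9]
orientation: [1.029, 2.967, -0.001]
ft_force: [0.4, 1.1, 5.5]
gripper_width: 30.8
grasp_force: 50.4
```

```bash
python3 -m pendant '[[0,0,-10,0],[0,0,-40,0],[0,0,-80,0],[0,0,-120,0],[0,0,-140,0],[0,0,-140,0]]'
python3 -m pendant '[[148,408,0,0],[148,408,0,0],[148,408,0,0],[148,408,0,0],[148,408,0,0],[148,408,0,0],[148,408,0,0],[148,408,0,0],[148,408,0,0],[148,408,0,0],[148,408,0,0],[148,408,0,0]]'
python3 -m pendant '[[64,175,0,-0.585],[64,175,0,-0.585],[64,175,0,-0.585],[64,175,0,-0.585],[64,175,0,-0.585],[64,175,0,-0.585],[64,175,0,-0.585],[64,175,0,-0.585],[64,175,0,-0.585]]'
python3 - <<'E'
from h import *
s=get_state();print(s["eef_pos"],s["gripper_width"],R.from_rotvec(s["orientation"]).as_matrix().round(3).tolist())
f,K,T=cam("wrist"); cv2.imwrite("pics/w7.png",f[:,:,::-1]); np.savez("w7.npz",K=K,T=T)
u=-.09;o=np.array([621,274]);Rm=np.array([[np.cos(u),-np.sin(u)],[np.sin(u),np.cos(u)]])
for p in [(-75,52),(-75,-52),(9,52),(9,-52)]: print(p,proj(K,T,[*(o+Rm@p),22]).round(0))
f,K,T=cam("top")
for r in place_of("cap_a_center","top")[:4]: print(round(r["score"],2),np.round(r["location"]),ray(K,T,*r["location"],27.5).round(1)[:2])
E
```

```text
clock: 13.85
eef_pos: [395.1, -313.5, 161.9]
orientation: [1.028, 2.962, -0.005]
ft_force: [0.6, -0.4, 0.1]
gripper_width: 31.2
grasp_force: 49.8
clock: 14.85
eef_pos: [530.6, 103.4, 156.4]
orientation: [-1.024, -2.969, -0.001]
ft_force: [-0.5, -0.2, -2.1]
gripper_width: 31.0
grasp_force: 50.0
clock: 15.6
eef_pos: [588.1, 275.7, 157.2]
orientation: [-0.134, -3.138, 0.001]
ft_force: [-0.4, -0.2, -0.6]
gripper_width: 31.1
grasp_force: 50.2
[588.07163894 275.66484567 157.23793066] 31.054679985548436 [[-0.996, 0.085, -0.0], [0.085, 0.996, -0.0], [0.0, -0.0, -1.0]]
(-75, 52) [383. 142.]
(-75, -52) [263. 142.]
(9, 52) [377. 232.]
(9, -52) [267. 231.]
0.83 [252. 176.] [435.1 282. ]
0.29 [262. 252.] [416.5 128.1]
```

View pics/w7.png

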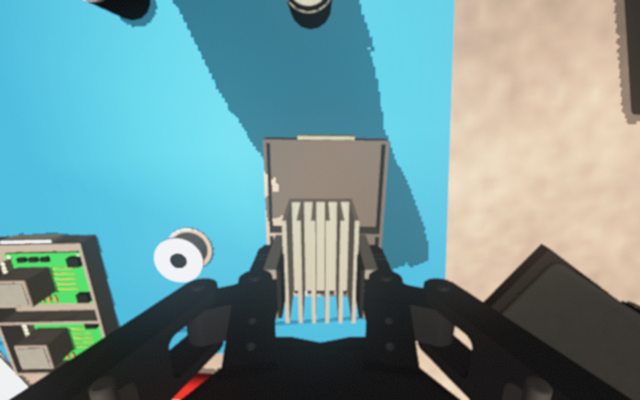

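The sink is held over the bay. The walls are at cols 267 and 384, the front wall at row 140 and the divider at row 234, which matches the prediction within about 2 mm. I'll lower it.

```bash
python3 -m pendant '[[-2,2,35,0],[-2,2,70,0],[-2,2,105,0],[-2,2,125,0],[-2,2,131,0],[-2,2,133,0],[-2,2,133,0],[-2,2,133,0]]'
python3 -m pendant '[[0,0,1,0],[0,0,1,0],[0,0,2,0],[0,0,2,0],[0,0,2,0]]'
```

```text
clock: 16.42
eef_pos: [591.4, 279.0, 26.0]
orientation: [0.13, 3.137, 0.001]
ft_force: [0.1, 0.8, -1.1]
gripper_width: 31.0
grasp_force: 50.2
clock: 16.83
eef_pos: [590.5, 278.8, 22.4]
orientation: [0.13, 3.139, 0.0]
ft_force: [-0.2, 0.3, -1.6]
gripper_width: 30.9
grasp_force: 50.2
```

```bash
python3 -m pendant '[[0,0,1,0],[0,0,1,0],[0,0,1,0]]'
python3 -m pendant '[[0,0,1,0],[0,0,1,0],[0,0,1,0]]'
python3 -m pendant '[[0,0,1,0],[0,0,1,0],[0,0,1,0]]'
```

```text
clock: 17.08
eef_pos: [590.4, 278.8, 21.2]
orientation: [-0.13, -3.139, 0.0]
ft_force: [0.0, -0.3, -1.3]
gripper_width: 31.0
grasp_force: 50.2
clock: 17.33
eef_pos: [590.5, 278.9, 20.9]
orientation: [0.13, 3.138, 0.0]
ft_force: [-3.5, -1.2, 9.2]
gripper_width: 30.9
grasp_force: 51.3
clock: 17.58
eef_pos: [590.5, 278.9, 20.9]
orientation: [0.13, 3.138, 0.0]
ft_force: [-6.9, -3.5, 21.9]
gripper_width: 31.2
grasp_force: 53.0
```

```bash
python3 -m pendant '[[0,0,0,0],[0,0,0,0],[0,0,0,0],[0,0,-10,0],[0,0,-40,0],[0,0,-80,0],[0,0,-120,0],[0,0,-140,0],[0,0,-140,0]]' -0.05
python3 -m pendant '[[40,-19,0,0.12],[80,-19,0,0.24],[120,-19,0,0.36],[153,-19,0,0.48],[153,-19,0,0.6],[153,-19,0,0.72],[153,-19,0,0.84],[153,-19,0,0.96],[153,-19,0,1.08],[153,-19,0,1.2],[153,-19,0,1.32],[153,-19,0,1.44]]' -0.3
python3 -m pendant '[[0,0,0,0.12],[0,0,0,0.12],[0,0,0,0.12]]'
python3 - <<'E'
from h import *
s=get_state();print(s["eef_pos"],s["gripper_width"],R.from_rotvec(s["orientation"]).as_matrix().round(3).tolist())
f,K,T=cam("wrist"); cv2.imwrite("pics/w8.png",f[:,:,::-1]); np.savez("w8.npz",K=K,T=T)
for r in place_of("cap_a_center","wrist")[:3]: print(round(r["score"],2),np.round(r["location"]),ray(K,T,*r["location"],27.5).round(1)[:2])
for r in find_in("cap_a_center","wrist")[:3]: print(round(r["score"],2),np.round(r["extent"]))
E
```

```text
clock: 18.33
eef_pos: [592.3, 279.5, 165.2]
orientation: [0.13, 3.132, 0.004]
ft_force: [1.0, 0.4, 0.4]
gripper_width: 44.7
grasp_force: 0.0
clock: 19.33
eef_pos: [436.3, 272.5, 159.4]
orientation: [-2.174, -2.268, 0.0]
ft_force: [0.4, 0.7, 0.2]
gripper_width: 55.6
grasp_force: 0.0
clock: 19.58
eef_pos: [436.3, 272.5, 159.4]
orientation: [-2.296, -2.144, 0.0]
ft_force: [-0.5, -0.3, -0.2]
gripper_width: 55.5
grasp_force: 0.0
[436.31277173 272.49556947 159.35313364] 55.47977573435415 [[0.068, 0.998, -0.0], [0.998, -0.068, -0.0], [-0.0, -0.0, -1.0]]
0.88 [181. 318.] [435.1 279.6]
0.78 [297. 158.  43.  48.]
```

View pics/w8.png

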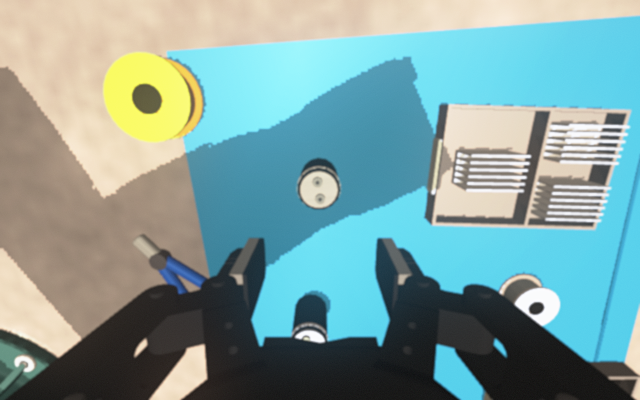

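The sink sits well in its bay, px (490,172). The cap's top disc is centred at px (319,189).

```bash
python3 - <<'E'
from h import *
d=np.load("w8.npz");K,T=d["K"],d["T"]
p=ray(K,T,189,319,55); print(p.round(1),totool(p).round(1))
f,K,T=cam("top"); print(ray(K,T,263,249,55).round(1))
E
```

```text
[436.  279.6  55. ] [  7.   -0.8 104.3]
[417.4 129.5  55. ]
```

```bash
python3 -m pendant '[[7,-1,35,0],[7,-1,70,0],[7,-1,100,0],[7,-1,115,0],[7,-1,123,0],[7,-1,123,0],[7,-1,123,0]]'
python3 -m pendant '[[0,0,0,0],[0,0,0,0],[0,0,0,0],[0,0,0,0],[0,0,0,0],[0,0,0,0]]' 1 40
python3 -m pendant '[[0,0,-6,0],[0,0,-30,0],[0,0,-70,0],[0,0,-110,0],[0,0,-130,0],[0,0,-130,0]]'
```

```text
clock: 20.37
eef_pos: [436.2, 279.7, 36.8]
orientation: [2.299, 2.141, 0.001]
ft_force: [-0.8, -0.5, 1.0]
gripper_width: 55.5
grasp_force: 0.0
clock: 20.87
eef_pos: [436.7, 280.0, 37.6]
orientation: [2.299, 2.14, 0.004]
ft_force: [-1.4, -0.2, 6.2]
gripper_width: 34.1
grasp_force: 39.2
clock: 21.37
eef_pos: [437.8, 280.5, 171.7]
orientation: [2.298, 2.139, 0.012]
ft_force: [-0.1, 0.6, 0.2]
gripper_width: 33.9
grasp_force: 40.1
```

```bash
python3 -m pendant '[[-405,134,0,0],[-405,134,0,0],[-405,134,0,0],[-405,134,0,0],[-405,134,0,0],[-405,134,0,0],[-405,134,0,0],[-405,134,0,0],[-405,134,0,0],[-405,134,0,0],[-405,134,0,0],[-405,134,0,0]]'
python3 -m pendant '[[-173,57,0,0.015],[-173,57,0,0.015],[-173,57,0,0.015],[-173,57,0,0.015],[-173,57,0,0.015],[-173,57,0,0.015],[-173,57,0,0.015]]'
python3 - <<'E'
from h import *
s=get_state();print(s["eef_pos"],s["gripper_width"],R.from_rotvec(s["orientation"]).as_matrix().round(3).tolist())
f,K,T=cam("wrist"); cv2.imwrite("pics/w9.png",f[:,:,::-1]); np.savez("w9.npz",K=K,T=T)
u=-.08;o=np.array([622.5,-289.5]);Rm=np.array([[np.cos(u),-np.sin(u)],[np.sin(u),np.cos(u)]])
for p in [(-75,52),(-75,-52),(9,52),(9,-52)]: print(p,proj(K,T,[*(o+Rm@p),22]).round(0))
E
```

```text
clock: 22.37
eef_pos: [540.7, -136.8, 165.8]
orientation: [2.304, 2.136, -0.0]
ft_force: [-0.0, 0.1, -2.7]
gripper_width: 34.1
grasp_force: 40.2
clock: 22.95
eef_pos: [584.7, -309.9, 165.8]
orientation: [-2.315, -2.122, -0.0]
ft_force: [-0.5, 0.0, -1.9]
gripper_width: 33.9
grasp_force: 40.3
[ 584.7223639  -309.93998411  165.80293898] 33.88534324364712 [[0.087, 0.996, -0.001], [0.996, -0.087, 0.001], [0.001, -0.001, -1.0]]
(-75, 52) [274. 102.]
(-75, -52) [280. 215.]
(9, 52) [371. 101.]
(9, -52) [367. 214.]
```

View pics/w9.png

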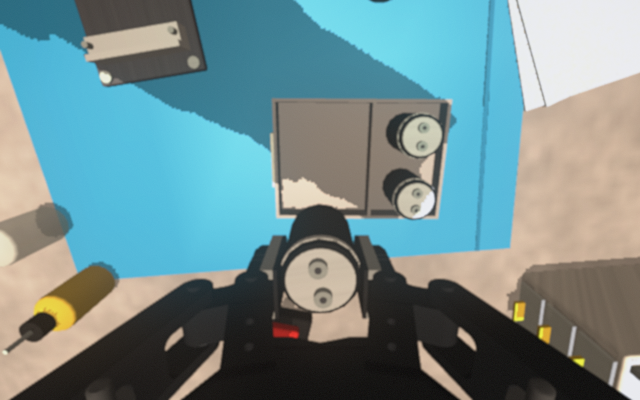

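The bay's inner wall is at col 277, the divider at col 369 and the top wall at row 101, in agreement with the estimate. I'll lower the cap at tray y ≈ -24.

```bash
python3 -m pendant '[[0,2,35,0],[0,2,70,0],[0,2,100,0],[0,2,114,0],[0,2,119,0],[0,2,121,0],[0,2,121,0],[0,2,121,0]]'
python3 -m pendant '[[0,0,1,0],[0,0,1,0],[0,0,2,0],[0,0,2,0],[0,0,2,0]]'
```

```text
clock: 23.67
eef_pos: [587.5, -310.7, 46.8]
orientation: [2.314, 2.122, 0.001]
ft_force: [0.2, -0.5, -0.4]
gripper_width: 33.9
grasp_force: 40.2
clock: 24.08
eef_pos: [586.8, -310.9, 43.4]
orientation: [2.316, 2.123, 0.0]
ft_force: [0.0, -0.1, -1.5]
gripper_width: 33.8
grasp_force: 40.2
```

```bash
python3 -m pendant '[[0,0,1,0],[0,0,1,0],[0,0,1,0]]'
python3 -m pendant '[[0,0,1,0],[0,0,1,0],[0,0,1,0]]'
python3 -m pendant '[[0,0,1,0],[0,0,1,0],[0,0,1,0]]'
```

```text
clock: 24.33
eef_pos: [586.8, -310.8, 42.2]
orientation: [-2.316, -2.123, 0.0]
ft_force: [-0.0, 0.1, -0.8]
gripper_width: 33.7
grasp_force: 40.2
clock: 24.58
eef_pos: [586.8, -310.8, 41.2]
orientation: [-2.316, -2.123, 0.0]
ft_force: [0.2, -0.1, -1.7]
gripper_width: 34.0
grasp_force: 40.2
clock: 24.83
eef_pos: [586.9, -310.9, 40.7]
orientation: [2.316, 2.122, 0.0]
ft_force: [-1.4, -0.3, 4.1]
gripper_width: 33.7
grasp_force: 40.7
```

```bash
python3 -m pendant '[[0,0,0,0],[0,0,0,0],[0,0,0,0],[0,0,0,0],[0,0,-10,0],[0,0,-40,0],[0,0,-80,0],[0,0,-120,0],[0,0,-120,0]]' -0.1
python3 -m pendant '[[423,-207,0,0],[423,-207,0,0],[423,-207,0,0],[423,-207,0,0],[423,-207,0,0],[423,-207,0,0],[423,-207,0,0],[423,-207,0,0],[423,-207,0,0],[423,-207,0,0],[423,-207,0,0],[423,-207,0,0]]' -0.3
python3 -m pendant '[[0,0,0,0],[0,0,0,0]]'
python3 - <<'E'
from h import *
s=get_state();print(s["eef_pos"],s["gripper_width"],R.from_rotvec(s["orientation"]).as_matrix().round(3).tolist())
f,K,T=cam("wrist"); cv2.imwrite("pics/w10.png",f[:,:,::-1]); np.savez("w10.npz",K=K,T=T)
for r in place_of("cap_a_center","wrist")[:3]: p=ray(K,T,*r["location"],27.5); print(round(r["score"],2),np.round(r["location"]),p.round(1),totool(p).round(1))
E
```

```text
clock: 25.58
eef_pos: [589.0, -312.2, 168.9]
orientation: [2.308, 2.116, 0.003]
ft_force: [1.0, -1.1, 0.7]
gripper_width: 46.9
grasp_force: 0.0
clock: 26.58
eef_pos: [415.0, 132.1, 161.1]
orientation: [-2.313, -2.126, -0.001]
ft_force: [0.9, -0.5, 0.6]
gripper_width: 55.6
grasp_force: 0.0
clock: 26.75
eef_pos: [417.4, 129.0, 160.9]
orientation: [2.313, 2.125, 0.001]
ft_force: [0.8, -0.6, 0.3]
gripper_width: 55.4
grasp_force: 0.0
[417.39764238 129.02065517 160.89828448] 55.42198381732821 [[0.085, 0.996, 0.001], [0.996, -0.085, -0.0], [0.0, 0.001, -1.0]]
```

View pics/w10.png

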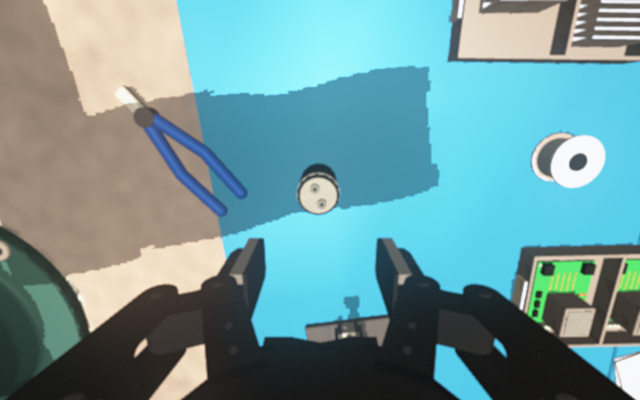

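The board lies flat in its bay, and cap b's top disc is at px (318,195). That puts it about (+2,-1) mm from the tool axis.

```bash
python3 -m pendant '[[2,-1,35,0],[2,-1,70,0],[2,-1,100,0],[2,-1,116,0],[2,-1,124,0],[2,-1,124,0],[2,-1,124,0]]'
python3 -m pendant '[[0,0,0,0],[0,0,0,0],[0,0,0,0],[0,0,0,0],[0,0,0,0],[0,0,0,0]]' 1 40
python3 -m pendant '[[0,0,-6,0],[0,0,-30,0],[0,0,-70,0],[0,0,-110,0],[0,0,-130,0],[0,0,-130,0]]'
```

```text
clock: 27.43
eef_pos: [417.1, 130.1, 36.8]
orientation: [2.317, 2.121, 0.0]
ft_force: [-0.8, -0.4, 0.7]
gripper_width: 55.3
grasp_force: 0.0
clock: 27.93
eef_pos: [417.5, 130.6, 37.6]
orientation: [2.315, 2.121, 0.003]
ft_force: [-0.7, -1.7, 7.9]
gripper_width: 34.1
grasp_force: 39.0
clock: 28.43
eef_pos: [418.6, 131.0, 171.4]
orientation: [2.312, 2.12, 0.01]
ft_force: [-0.0, 0.6, -0.8]
gripper_width: 33.9
grasp_force: 40.0
```

```bash
python3 -m pendant '[[-378,206,0,0],[-378,206,0,0],[-378,206,0,0],[-378,206,0,0],[-378,206,0,0],[-378,206,0,0],[-378,206,0,0],[-378,206,0,0],[-378,206,0,0],[-378,206,0,0],[-378,206,0,0],[-378,206,0,0]]'
python3 -m pendant '[[0,0,0,0],[0,0,0,0],[0,0,0,0]]'
python3 -m pendant '[[0,0,35,0],[0,0,70,0],[0,0,100,0],[0,0,112,0],[0,0,118,0],[0,0,120,0],[0,0,120,0],[0,0,120,0]]'
```

```text
clock: 29.43
eef_pos: [589.6, -267.2, 165.5]
orientation: [2.319, 2.119, -0.0]
ft_force: [0.4, 0.5, -0.8]
gripper_width: 33.8
grasp_force: 40.1
clock: 29.68
eef_pos: [588.6, -262.7, 166.6]
orientation: [-2.315, -2.124, -0.0]
ft_force: [0.4, 0.9, -0.6]
gripper_width: 34.0
grasp_force: 40.1
clock: 30.35
eef_pos: [589.6, -263.9, 47.7]
orientation: [2.314, 2.122, 0.001]
ft_force: [-0.6, 0.5, 0.0]
gripper_width: 33.7
grasp_force: 40.1
```

```bash
python3 -m pendant '[[0,0,1,0],[0,0,2,0],[0,0,3,0],[0,0,4,0],[0,0,5,0],[0,0,5,0]]'
python3 -m pendant '[[0,0,1,0],[0,0,1,0],[0,0,1,0]]'
python3 -m pendant '[[0,0,1,0],[0,0,1,0],[0,0,1,0]]'
```

```text
clock: 30.85
eef_pos: [588.8, -263.8, 41.1]
orientation: [-2.316, -2.122, 0.0]
ft_force: [-0.8, -0.5, 0.3]
gripper_width: 34.0
grasp_force: 40.1
clock: 31.1
eef_pos: [589.0, -263.9, 40.6]
orientation: [2.316, 2.123, 0.0]
ft_force: [-1.8, 1.1, 4.7]
gripper_width: 33.9
grasp_force: 40.4
clock: 31.35
eef_pos: [589.0, -263.9, 40.6]
orientation: [2.315, 2.122, 0.0]
ft_force: [-6.2, 2.6, 18.2]
gripper_width: 33.9
grasp_force: 41.9
```

```bash
python3 -m pendant '[[0,0,0,0],[0,0,0,0],[0,0,0,0],[0,0,0,0],[0,0,-10,0],[0,0,-40,0],[0,0,-80,0],[0,0,-120,0],[0,0,-150,0],[0,0,-150,0]]' -0.1
python3 -m pendant '[[0,-40,0,0],[0,-80,0,0],[0,-120,0,0],[0,-160,0,0],[0,-200,0,0],[0,-200,0,0],[0,-200,0,0]]'
python3 - <<'E'
from h import *
f,K,T=cam("top"); cv2.imwrite("pics/t2.png",cv2.resize(f[80:300,110:530,::-1],(800,419),interpolation=cv2.INTER_CUBIC))
s=get_state();print(s["eef_pos"],s["clock"])
E
```

```text
clock: 32.18
eef_pos: [590.7, -264.8, 196.5]
orientation: [2.309, 2.117, 0.004]
ft_force: [1.3, -0.2, -0.1]
gripper_width: 47.0
grasp_force: 0.0
clock: 32.77
eef_pos: [388.3, -246.3, 190.3]
orientation: [2.317, 2.12, 0.0]
ft_force: [-0.0, -0.1, 0.7]
gripper_width: 47.2
grasp_force: 0.0
[ 389.6621177  -246.74499253  190.16890482] 32.8167
```

View pics/t2.png

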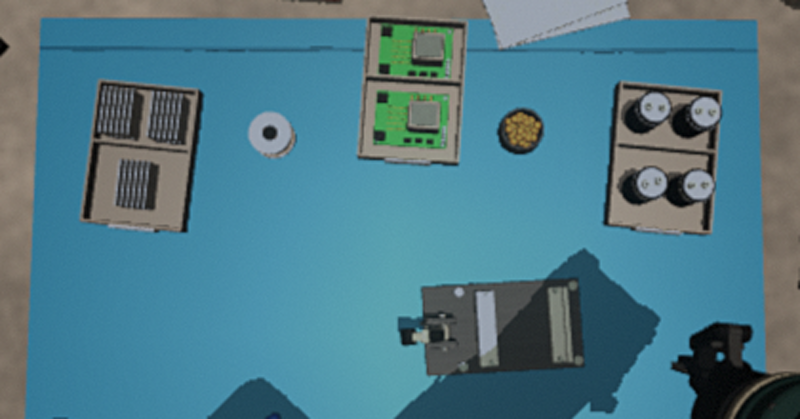

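All the parts are in their bays: the sink at (137,184), the board at (410,118), and the caps at (645,186) and (690,187), both upright. The finger is up at (425,333) and the holder is empty.

```bash
python3 -c "
from rig import *
print(sign_off())"
```

```text
the job is handed in; nothing more can be done
None
```

I swung the finger up before taking out the board, set the board, heat sink and both capacitors down in the front bays of their trays, and handed the job in at about 33 s; the last top view showed all four in place, but sign-off returned no verdict.

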